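# Lock the battery cover under the portable tester

### The arm

A 6-joint arm with a two-finger parallel gripper is mounted at the origin on the work surface. World frame = base frame: x ahead of the robot, y to its left, z up, the work surface at z = 0. Lengths are in m, angles in rad, forces in N, time in s.
With the tool pointing down it reaches from about 0.325 to 0.85 m from the base axis. Payload 15.5 kg.
Tool frame: the origin (TCP) lies on the centre line of the jaws, within the pads' length; the fingertips stand 19 mm ahead of it and the grasp point (between the pads) is the TCP; z points along the fingers, y is the line along which they close (so a half turn about z gives the same grasp; the last joint's range is limited). The gripper opens to 91 mm and grips with 3 to 60 N. Pads are 32 mm wide; open, the fingers measure 118 mm over their backs; the gripper's body (76 mm by 178 mm) begins 60 mm behind the grasp point.
Start: joints at [1.117, 0.494, 1.345, -0, 1.302, -0.096], TCP at [0.219, 0.585, 0.233] pointing down, gripper open.
Joint ranges: [-2.91, 2.91], [-0.82, 2.16], [0.22, 2.67], [-1.22, 4.37], [0.12, 2.79], [-3.08, 3.08]. Speed limits (rad/s): [1.89, 1.89, 2.57, 3.01, 3.01, 3.01].

### API

Orientations are given as a unit quaternion [w, x, y, z].
In Python, from workcell import robot gives the robot as it stands. The module is installed in compiled form; this text tells all that it offers.
- The arm moves only by the tool servo_tool, never from a script. Its argument "moves" is a list of rows, each a list of 3 entries, a list of its own where there are three numbers: the turn, a rotation vector about the tool's x, y, z as a fraction of full scale, then the shift along the tool's x, y, z as a fraction of full scale, then the closure in counts, from 0 (fully open) to 255 (shut). In form: [[[wx, wy, wz], [tx, ty, tz], grip], ...]. A call has 1 to 10 rows; each row shifts and turns the commanded pose from where the row before left it, along the tool's axes as they then stand; what a row does not reach is not made up. Full scale, the value 1, is 50 mm for a shift and 4 degrees for a turn. A row lasts 1/8 s, in which the tool goes at most 62.5 mm and 10.7 degrees, less where a joint would pass 70% of its speed; a pose out of reach is approached as far as the arm can. A call with a number of a shift or a turn outside -1 to 1 is refused whole. A call with a gripper value outside its range is refused whole. The fingers move at their own pace and stop on an object; the grip force is fixed at half the most. Time passes only in rows, so rows that do not move let the fingers close. It gives the time, the measured TCP pose, the force, the opening and the grip force at its end, in the units of the state.
- robot.state(): the state, without advancing time (a new reading comes with each control period).
- robot.read_camera(name): name is "side" or "top" or "wrist"; returns (picture, depth): 400x640x3 uint8, blue, green, red; 400x640 float32, m along the optical axis (not along the pixel's ray), 0 where there is no reading.
- robot.camera_params(name): a dict with "fx", "fy", "cx", "cy" (pixels), "dist" ([k1, k2, p1, p2, k3] as OpenCV has them; the pictures are not rectified), "origin" and "attitude" of the camera in the world. Camera axes: x right, y up, looking along -z (the intrinsics and any distortion apply to the point x, -y, -z); pixel columns grow to the right and rows downward; lengths in m; the calibration is good to about 2 mm. A picture is of the moment at which its call begins: read the wrist's pose just before it. camera_params takes no time and is no camera call; for the wrist camera it gives the pose at the moment of the call.
- robot.hand_in(): hands the job in; it is judged then, once.
The state is a dict: "t": time; "q": joint angles; "joint_velocities": joint speeds; "joint_torque": joint torques, N m; "tcp_pos": TCP position; "ee_rot": TCP orientation; "wrist_force": force on the tool from outside, world axes, zero at the start; "torque": the same for the moment, N m; "grip_width": finger opening in m; "grip_force": force on a finger pad.
Only numpy, scipy, OpenCV 4.12 (cv2) and the standard library are available. Lean on these libraries where they do the work, as an engineer would, in place of code of your own. Each camera call takes 0.05 s, during which the arm holds its last target. There are 200 camera calls.

### The job

The battery cover on the underside of the portable tester (grey case, blue end guards) was left unlocked: lower the tester by its carrying handle until it lies on its back on the mat, let go, and turn the black wing knob on its underside clockwise, as seen looking at the underside, fully to its stop. Then stand the tester on its feet again where it stood, facing the same way. Handle it gently, never letting it fall over, and leave the things around it where they are.

Things in the scene. Friction and masses are not known exactly. Their poses are not given: they have to be found in the camera images.
- tester: Portable tester, 0.7 to 1 kg, upright on the mat: grey case 64 x 156 x 108 mm (its x, y, z) between two blue end guards, each 72 x 18 x 138 mm, centred at y = +-86 mm, reaching 26 mm below the case as its feet. Overall 72 x 190 x 138 mm without handle. Origin: centre of its footprint at the guards' soles. x points to its back, -x to the front panel with the display, z to its top
- rear_edge (a point): Middle of the lower rear edge of the end guards (tester x = +36, y = 0, z = 0 mm). To lie on its back the tester turns 90 degrees about this edge, its x axis then pointing down; the underside then faces the way the front panel faced. It is loose: while it lies, a sideways push of about 3 N at its underside can swivel it
- handle (a point): Middle of the carrying handle's bar: dark round bar 16 mm in diameter, 150 mm long, parallel to the tester's y, at its x = 0, z = 179 mm, on two 14 mm round posts at y = +-62 mm; 37 mm free between bar and case. Gripped, it does not turn freely between the fingers: lean the gripper along with it. With the tester on its back the bar's axis lies 36 mm above the mat
- panel (a point): Centre of the front panel's face, at x = -36 mm, z = 80 mm of the tester
- knob_axis (a point): On the axis of the wing knob, at half the wing's depth (tester x = 0, y = 0, z = 12 mm); the axis is parallel to the tester's z. The wing is a black bar 60 mm long, 12 mm thick, 18 mm deep along the axis (z = 3 to 21 mm), under the grey battery cover (its face at z = 23 mm), in the 26 mm deep, 154 mm wide space between the end guards
- wing_tip (a point): End of the wing that carries the white mark, 30 mm from the axis: at joint value 0 it points to the tester's -x (up, when the tester lies on its back), at the stop to the tester's -y, beside the green dot
- wing (a joint): Angle of the wing knob: 0 = unlocked (wing along the tester's x, white end to the front), 1.571 = locked at a hard stop (wing along the tester's y), growing clockwise as seen looking at the underside. It starts between 0 and 0.6, turns with about 0.05 N m of friction and stays where it is left
- mat: Grey service mat fixed on the desk, 420 x 280 mm, 3 mm thick, origin at the centre of its underside, top at z = 3 mm. The tester stands on it, about 100 mm from the centre towards the mat's -x, square to it within 3 degrees, its back towards the mat's +x; the other half is free to lay it down
- multimeter: Bystander: dark blue handheld meter lying flat, 190 x 90 x 45 mm, origin at the centre of its underside
- resistor: Bystander: brown round standard resistor with two white terminals, 86 mm in diameter, 100 mm tall, origin at the centre of its underside
- decade: Bystander: small off-white decade box with three black dials, 62 x 115 x 58 mm, origin at the centre of its underside
Things that resemble listed ones, but are neither listed nor needed, are in the scene too. Of the things like the tester, leave any that is red or yellow; of the rest the larger one is meant.

How it is judged:
On the way, in this order (a step that is already met when the one before it is completed fails the run):
1. the tester lies flat on its back on the mat, let go (angle between tester's own x axis and vertical above 3 rad and height (world z) of handle below 0.05 m and contact force between each of the arm, the fingers and tester below 0.5 N), for 0.3 s.
2. with the tester on its back, the wing knob is turned to its stop (value of joint wing above 1.5 rad and angle between tester's own x axis and vertical above 2.9 rad), for 0.2 s.
At the end, for the whole second after the job is handed in: The tester stands upright and at rest on its feet on the mat (within 3 degrees), it and its front panel within 50 mm of where they were at the start and its y axis within 0.3 rad of the mat's, and the wing knob is locked: joint above 1.5 rad (stop at 1.571) (angle between tester's own z axis and vertical below 0.05 rad and height (world z) of tester below 0.008 m and value of joint wing above 1.5 rad and distance of each of tester, panel from where it was at the start of the episode below 0.05 m and angle between the y axis of tester and the y axis of mat, either way round below 0.3 rad and linear speed of tester below 0.02 m/s and angular speed of tester below 0.1 rad/s); the robot touches nothing.
It fails at once if the tester falls or is slammed down (turns faster than 3 rad/s) (angular speed of tester above 3 rad/s).
It fails at once if the tester is thrown or dropped (faster than 0.6 m/s) (linear speed of tester above 0.6 m/s).
It fails at once if the multimeter is moved by more than 15 mm (distance of multimeter from where it was at the start of the episode above 0.015 m).
It fails at once if the decade box is moved by more than 15 mm (distance of decade from where it was at the start of the episode above 0.015 m).
It fails at once if the standard resistor is moved by more than 15 mm (distance of resistor from where it was at the start of the episode above 0.015 m).
It also fails if it takes over 72 s, if anything falls off the work surface, if the arm or the gripper's body presses on something with over 40 N, if the wrist force passes 120 N, or if a joint passes its speed limit or range.

## Working session

There is one attempt and no reset: what is moved stays moved. The work goes in short steps, Python scripts to look and compute and a tool call to move; the robot and the scene stay as the last step left them, time stands still between calls to the robot, and variables do not carry over. Pictures are saved under pics/ and viewed, at most 10 in all, crops included, and the job is handed in when it is done.

Besides the shell and the picture viewer there is one more tool, called after "Request:" as a command line: name --argument value ..., lists and objects as JSON in quotes. servo_tool: Moves the arm, as the interface text tells. Its arguments: {"type":"object","properties":{"moves":{"type":"array","items":{"type":"array"}}},"required":["moves"]}

```bash
mkdir -p pics; cat > h.py <<'E'
import numpy as np, cv2
from scipy.spatial.transform import Rotation as R
from workcell import robot
def q2R(q): q=np.array(q,float); return R.from_quat([q[1],q[2],q[3],q[0]]).as_matrix() if q.size==4 else q.reshape(3,3)
def cloud(name,p=None):
    p=p or robot.camera_params(name); img,d=robot.read_camera(name)
    K=np.array([[p['fx'],0,p['cx']],[0,p['fy'],p['cy']],[0,0,1]])
    v,u=np.mgrid[0:400,0:640]
    n=cv2.undistortPoints(np.stack([u,v],-1).reshape(-1,1,2).astype(np.float64),K,np.array(p['dist'],float)).reshape(400,640,2)
    c=np.stack([n[...,0]*d,-n[...,1]*d,-d],-1)
    w=c@q2R(p['attitude']).T+np.array(p['origin']); w[d==0]=np.nan
    return img,d,w
E
python3 - <<'E'
from h import *
print(robot.state())
out=[]
for n in('top','side'):
    p=robot.camera_params(n);print(n,p)
    img,d,w=cloud(n,p);np.savez(n,img=img,w=w);out.append(img)
cv2.imwrite('pics/a.png',cv2.resize(np.vstack(out),(480,600)))
cv2.imwrite('pics/top.png',out[0]);cv2.imwrite('pics/side.png',out[1])
E
```

```text
{'t': 0.0, 'q': array([ 1.11652339e+00,  4.94155480e-01,  1.34614006e+00, -1.41980372e-05,
        1.30251011e+00, -9.55016566e-02]), 'joint_velocities': array([-0.00067325,  0.00089597, -0.00260917, -0.00055509,  0.00210824,
        0.00135414]), 'joint_torque': array([-3.47187051e-03, -8.78837371e+01, -3.81848609e+01,  7.06536882e-02,
        5.35457139e-02, -8.90998422e-05]), 'tcp_pos': array([0.21929348, 0.58487446, 0.23235246]), 'ee_rot': array([-1.58040035e-04,  1.78423216e-01,  9.83953651e-01, -5.85585641e-04]), 'wrist_force': array([-0.09704842,  1.21580485, -0.50407171]), 'torque': array([-0.03737295,  0.07829308, -0.02280581]), 'grip_force': 0.0, 'grip_width': 0.0909497817972286}
top {'fx': 395.92321163840217, 'fy': 395.92321163840217, 'cx': 318.9424778973216, 'cy': 200.81508783647826, 'dist': array([-0.00390654,  0.        ,  0.        ,  0.        ,  0.        ]), 'origin': array([ 0.32881907, -0.04772379,  1.52464071]), 'attitude': array([ 0.71089148,  0.03826086, -0.04669575, -0.70070602])}
side {'fx': 418.86375582083883, 'fy': 418.86375582083883, 'cx': 317.7519735265492, 'cy': 200.4276653069062, 'dist': array([-0.09519568,  0.        ,  0.        ,  0.        ,  0.        ]), 'origin': array([ 1.04795959, -0.54773257,  1.04519406]), 'attitude': array([0.85640084, 0.31346855, 0.13470434, 0.3875175 ])}
```

View pics/top.png

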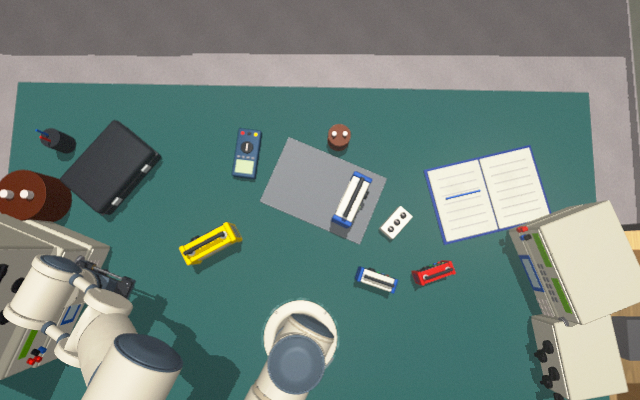

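View pics/side.png

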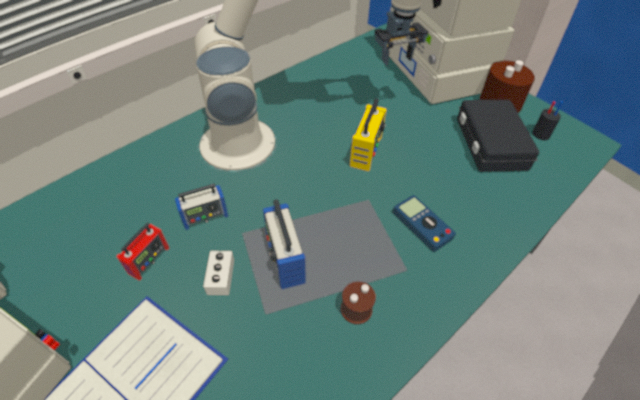

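Candidates: the yellow tester (210,243), the red one (435,272), the small blue-guard one (376,280) and the larger blue-guard one on the mat (352,199). The last fits: it is blue and grey, the larger of the two and stands on the mat. I'll confirm it in a crop.

```bash
python3 - <<'E'
from h import *
T=np.load('top.npz');img=T['img'];w=T['w'];S=np.load('side.npz')
cv2.imwrite('pics/crop.png',np.hstack([cv2.resize(img[120:300,250:410],(400,450)),cv2.resize(S['img'][180:320,190:315],(400,450))]))
def rect(m,name):
    pts=w[m][:,:2].astype(np.float32);r=cv2.minAreaRect(pts);print(name,len(pts),r, 'box',cv2.boxPoints(r).round(3).tolist())
hsv=cv2.cvtColor(img,cv2.COLOR_BGR2HSV);z=w[...,2]
roi=np.zeros(z.shape,bool);roi[165:235,325:380]=1
for lo,hi in((.1,.145),(.15,.2)):
    m=roi&(z>lo)&(z<hi);rect(m,(lo,hi));print(np.nanmedian(z[m]))
blue=roi&(hsv[...,0]>105)&(hsv[...,0]<130)&(hsv[...,1]>150)&(z>.125)
rect(blue,'guards');print(np.nanmedian(z[blue]))
roi2=np.zeros(z.shape,bool);roi2[135:245,255:390]=1
mat=roi2&(hsv[...,1]<40)&(hsv[...,2]>80)&(hsv[...,2]<160)&(z<.015);rect(mat,'mat')
for n,b in(('meter',(120,185,228,268)),('res',(120,155,325,355)),('dec',(200,245,375,415)),('small',(262,298,352,402))):
    q=w[b[0]:b[1],b[2]:b[3]];q=q[q[...,2]>.02];print(n,np.nanmin(q,0).round(3),np.nanmax(q,0).round(3))
# bar seen in side
w2=S['w'];r=np.zeros(z.shape,bool);r[190:260,255:300]=1
m=r&(w2[...,2]>.165)&(w2[...,2]<.2);p=w2[m];print('sidebar',len(p),np.percentile(p,[2,50,98],axis=0).round(3),cv2.minAreaRect(p[:,:2].astype(np.float32)))
E
```

```text
(0.1, 0.145) 854 ((0.5052643418312073, -0.18322442471981049), (0.08143459260463715, 0.19147555530071259), 65.19503021240234) box [[0.4009999930858612, -0.18000000715255737], [0.574999988079071, -0.25999999046325684], [0.609000027179718, -0.1860000044107437], [0.4350000023841858, -0.10599999874830246]]
0.1373801830370569
(0.15, 0.2) 200 ((0.5074656009674072, -0.17805081605911255), (0.015813780948519707, 0.148672416806221), 65.23474884033203) box [[0.43700000643730164, -0.15399999916553497], [0.5720000267028809, -0.2160000056028366], [0.578000009059906, -0.20200000703334808], [0.4429999887943268, -0.14000000059604645]]
0.18879563890143347
guards 137 ((0.5064114928245544, -0.1803044229745865), (0.06569857150316238, 0.18844111263751984), 65.1321792602539) box [[0.40700000524520874, -0.17000000178813934], [0.578000009059906, -0.25], [0.6060000061988831, -0.1899999976158142], [0.4350000023841858, -0.11100000143051147]]
0.14092222511120478
mat 4489 ((0.5808064341545105, -0.1415349841117859), (0.5168150663375854, 0.37063753604888916), 67.628173828125) box [[0.3109999895095825, -0.3100000023841858], [0.6539999842643738, -0.45100000500679016], [0.8510000109672546, 0.027000000700354576], [0.5080000162124634, 0.1679999977350235]]
meter [0.594 0.165 0.02 ] [0.79  0.274 0.052]
res [ 0.714 -0.174  0.02 ] [ 0.797 -0.094  0.106]
dec [ 0.372 -0.412  0.02 ] [ 0.494 -0.294  0.068]
small [ 0.18  -0.344  0.02 ] [ 0.268 -0.2    0.144]
sidebar 306 [[ 0.444 -0.214  0.178]
 [ 0.516 -0.184  0.188]
 [ 0.576 -0.148  0.192]] ((0.508398711681366, -0.1798097789287567), (0.01597820594906807, 0.15079937875270844), 65.36212921142578)
```

View pics/crop.png

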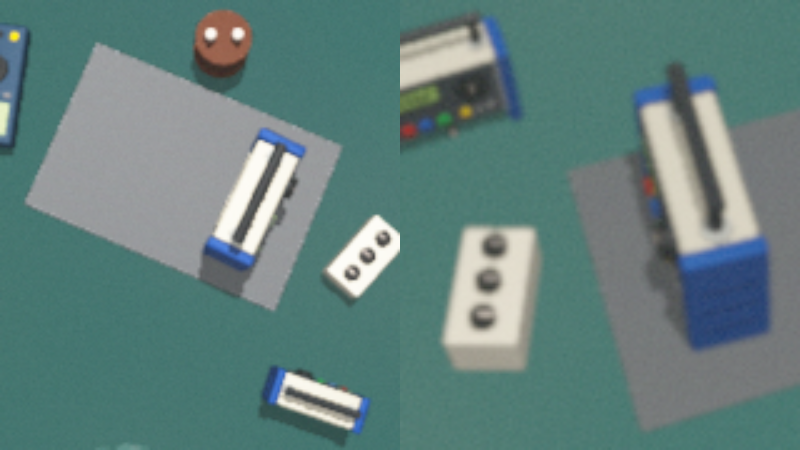

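The crop shows the larger blue-guard tester with its bar handle on the mat, its panel knobs on the decade side. Bar centre is about (0.508, -0.179, 0.182), and the back points along (0.417, 0.909). Now approaching.

Request:
servo_tool --moves '[[[0, 0, 0], [-0.53, -0.69, -0.14], 140], [[0, 0, 0], [-0.53, -0.69, -0.14], 140], [[0, 0, 0], [-0.53, -0.69, -0.14], 140], [[0, 0, 0], [-0.53, -0.69, -0.14], 140], [[0, 0, 0], [-0.53, -0.69, -0.14], 140], [[0, 0, 0], [-0.53, -0.69, -0.14], 140], [[0, 0, 0], [-0.53, -0.69, -0.14], 140], [[0, 0, 0], [-0.53, -0.69, -0.14], 140], [[0, 0, 0], [-0.53, -0.69, -0.14], 140], [[0, 0, 0], [-0.53, -0.69, -0.14], 140]]'

```text
t: 1.35
tcp_pos: [0.3465, 0.1678, 0.3031]
ee_rot: [-0.0, 0.178, 0.984, -0.0]
wrist_force: [1.2, -0.5, 1.1]
grip_width: 0.041
grip_force: 0.0
```

Request:
servo_tool --moves '[[[0, 0, 0], [-0.53, -0.69, 0], 140], [[0, 0, 0], [-0.53, -0.69, 0], 140], [[0, 0, 0], [-0.53, -0.69, 0], 140], [[0, 0, 0], [-0.53, -0.69, 0], 140], [[0, 0, 0], [-0.53, -0.69, 0], 140], [[0, 0, 0], [-0.53, -0.69, 0], 140], [[0, 0, 0], [-0.53, -0.69, 0], 140], [[0, 0, 0], [-0.53, -0.69, 0], 140], [[0, 0, 0], [-0.53, -0.69, 0], 140], [[0, 0, 0], [-0.53, -0.69, 0], 140]]'

```text
t: 2.6
tcp_pos: [0.4735, -0.2483, 0.3026]
ee_rot: [-0.0, 0.179, 0.984, 0.0]
wrist_force: [0.4, 0.5, 0.0]
grip_width: 0.0409
grip_force: 0.0
```

Request:
servo_tool --moves '[[[0, 0, 1], [0, 0, 0], 140], [[-1, 0, 0], [0, 0, 0], 140], [[-1, 0, 0], [0, 0, 0], 140], [[-1, 0, 0], [0, 0, 0], 140], [[-1, 0, 0], [0, 0, 0], 140], [[-1, 0, 0], [0, 0, 0], 140], [[-1, 0, 0], [0, 0, 0], 140], [[-1, 0, 0], [0, 0, 0], 140], [[-1, 0, 0], [0, 0, 0], 140], [[-1, 0, 0], [0, 0, 0], 140]]'

```text
t: 3.85
tcp_pos: [0.4733, -0.247, 0.3028]
ee_rot: [0.066, 0.202, 0.929, 0.303]
wrist_force: [-0.0, 1.0, -0.5]
grip_width: 0.041
grip_force: 0.0
```

Request:
servo_tool --moves '[[[-1, 0, 0], [0, 0, 0], 140], [[-1, 0, 0], [0, 0, 0], 140], [[0, 0, 0], [0, 0, 0], 140], [[0, 0, 0], [0, 0, 0], 140]]'

```text
t: 4.35
tcp_pos: [0.4734, -0.2469, 0.3029]
ee_rot: [0.079, 0.197, 0.906, 0.365]
wrist_force: [-0.4, 0.4, -0.4]
grip_width: 0.0411
grip_force: 0.0
```

```bash
cat >> h.py <<'E'
# tester frame at start (origin footprint centre)
Xt=np.array([.417,.909,0]);Xt/=np.linalg.norm(Xt);Zt=np.array([0,0,1.]);Yt=np.cross(Zt,Xt)
B0=np.array([.508,-.179,.182]); E0=B0+.036*Xt-.179*Zt
def tool():
    s=robot.state();M=q2R(s['ee_rot']);return s,np.array(s['tcp_pos']),M
def rep(target=None):
    s,p,M=tool();z=M[:,2]
    print('t',round(s['t'],2),'p',p.round(4),'lean',np.degrees(np.arctan2(z@Xt,-z[2])).round(2),'z.Yt deg',np.degrees(np.arcsin(z@Yt)).round(2),'x.Yt',(M[:,0]@Yt).round(4),'q',np.round(s['q'],2),'w',round(s['grip_width'],4),'gf',round(s['grip_force'],1),'F',np.round(s['wrist_force'],1))
    if target is not None: print('delta tool units',(M.T@(target-p)/.05).round(3))
    return s,p,M
E
python3 - <<'E'
from h import *
s,p,M=rep(B0); print(M.round(3))
des=np.column_stack([Yt,Xt*np.cos(np.pi/4)+Zt*np.sin(np.pi/4),Xt*np.sin(np.pi/4)-Zt*np.cos(np.pi/4)])
print('turn units',np.degrees(R.from_matrix(M.T@des).as_rotvec())/4)
E
```

```text
t 4.35 p [ 0.4734 -0.2469  0.3029] lean 43.91 z.Yt deg 0.07 x.Yt 1.0 q [-0.98  0.47  1.46  0.63  1.66 -2.21] w 0.0411 gf 0.0 F [-0.4  0.4 -0.4]
delta tool units [-0.064 -0.58   2.798]
[[-0.91   0.299  0.288]
 [ 0.416  0.655  0.631]
 [ 0.     0.694 -0.72 ]]
turn units [-0.27195413 -0.01669142  0.01534814]
```

Request:
servo_tool --moves '[[[0, 0, 0], [-0.06, -0.58, 0], 140], [[0, 0, 0], [0, 0, 0.6], 140], [[0, 0, 0], [0, 0, 0.6], 140], [[0, 0, 0], [0, 0, 0.6], 140], [[0, 0, 0], [0, 0, 0.5], 140], [[0, 0, 0], [0, 0, 0.5], 140], [[0, 0, 0], [0, 0, 0], 140], [[0, 0, 0], [0, 0, 0], 140]]'

```text
t: 5.35
tcp_pos: [0.5081, -0.1792, 0.1828]
ee_rot: [0.08, 0.197, 0.906, 0.365]
wrist_force: [0.5, -0.3, 0.6]
grip_width: 0.041
grip_force: 0.0
```

```bash
python3 - <<'E'
from h import *
rep(B0)
img,d,w=cloud('wrist');np.savez('w1',img=img,w=w);cv2.imwrite('pics/w1.png',img)
E
```

```text
t 5.35 p [ 0.5081 -0.1792  0.1828] lean 43.94 z.Yt deg 0.03 x.Yt 1.0 q [-0.86  0.59  1.64  0.7   1.36 -2.32] w 0.041 gf 0.0 F [ 0.5 -0.3  0.6]
delta tool units [ 0.004 -0.009  0.014]
```

View pics/w1.png

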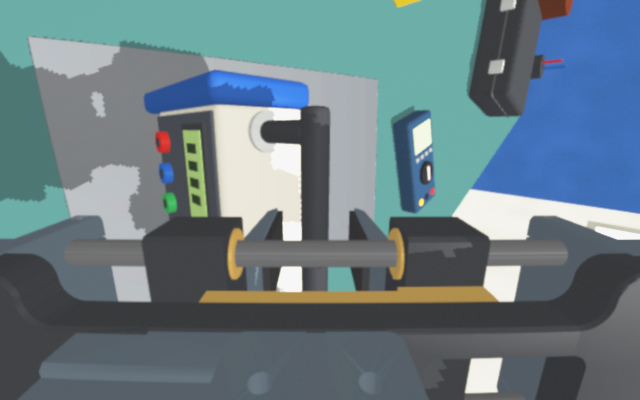

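The bar (column 315) sits midway between the fingers (columns 270 and 362), so I'm closing.

Request:
servo_tool --moves '[[[0, 0, 0], [0, 0, 0], 255], [[0, 0, 0], [0, 0, 0], 255], [[0, 0, 0], [0, 0, 0], 255], [[0, 0, 0], [0, 0, 0], 255], [[0, 0, 0], [0, 0, 0], 255], [[0, 0, 0], [0, 0, 0], 255]]'

```text
t: 6.15
tcp_pos: [0.508, -0.1788, 0.1821]
ee_rot: [0.08, 0.197, 0.906, 0.366]
wrist_force: [-1.3, -1.3, 2.9]
grip_width: 0.015
grip_force: 30.0
```

```bash
python3 - <<'E'
from h import *
s,p,M=rep(B0)
# constant twist plan: per-row 4 deg about Yt through rear edge (a 1 mm lift bias none)
E=p+.036*Xt-.179*Zt
D=R.from_rotvec(Yt*np.radians(4)).as_matrix()
dp=(D@(p-E)+E)-p
print('old axes',(M.T@dp/.05).round(4),'new axes',((D@M).T@dp/.05).round(4))
E
```

```text
t 6.15 p [ 0.508  -0.1788  0.1821] lean 44.0 z.Yt deg 0.05 x.Yt 1.0 q [-0.86  0.59  1.64  0.7   1.36 -2.32] w 0.015 gf 30.0 F [-1.3 -1.3  2.9]
delta tool units [-0.002 -0.004  0.   ]
old axes [-0.0004  0.2097  0.1448] new axes [-0.0004  0.2193  0.1298]
```

Request:
servo_tool --moves '[[[1, 0, 0], [0, 0.21, 0.145], 255], [[1, 0, 0], [0, 0.21, 0.145], 255], [[1, 0, 0], [0, 0.21, 0.145], 255], [[0, 0, 0], [0, 0, 0], 255], [[0, 0, 0], [0, 0, 0], 255]]'

```text
t: 6.78
tcp_pos: [0.5234, -0.144, 0.1854]
ee_rot: [0.058, 0.204, 0.939, 0.27]
wrist_force: [-1.7, 1.5, 2.0]
grip_width: 0.0152
grip_force: 30.0
```

```bash
cat >> h.py <<'E'
P0=np.array([.508,-.1788,.1821]); EE=P0+.036*Xt-.179*Zt
def arc(lean0=44.0,P=None,edge=None):
    P=P0 if P is None else P; edge=EE if edge is None else edge
    s,p,M=rep(); z=M[:,2]; a=np.degrees(np.arctan2(z@Xt,-z[2])); th=lean0-a
    t=edge+R.from_rotvec(Yt*np.radians(th)).apply(P-edge)
    e=t-p; print('theta',th.round(2),'target',t.round(4),'err mm X,Z,Y',(1e3*np.array([e@Xt,e[2],e@Yt])).round(1),'tool units',(M.T@e/.05).round(3))
E
python3 -c "from h import *;arc()"
```

```text
t 6.78 p [ 0.5234 -0.144   0.1854] lean 32.09 z.Yt deg 0.11 x.Yt 1.0 q [-0.71  0.5   1.66  0.58  1.21 -2.12] w 0.0152 gf 30.0 F [-1.7  1.5  2. ]
theta 11.91 target [ 0.5237 -0.1445  0.1857] err mm X,Z,Y [-0.3  0.3 -0.5] tool units [-0.011 -0.003 -0.008]
```

Request:
servo_tool --moves '[[[1, 0, 0], [-0.01, 0.21, 0.142], 255], [[1, 0, 0], [0, 0.21, 0.145], 255], [[1, 0, 0], [0, 0.21, 0.145], 255], [[1, 0, 0], [0, 0.21, 0.145], 255], [[1, 0, 0], [0, 0.21, 0.145], 255], [[1, 0, 0], [0, 0.21, 0.145], 255], [[1, 0, 0], [0, 0.21, 0.145], 255], [[1, 0, 0], [0, 0.21, 0.145], 255], [[0, 0, 0], [0, 0, 0], 255], [[0, 0, 0], [0, 0, 0], 255]]'

```text
t: 8.02
tcp_pos: [0.5648, -0.0561, 0.1571]
ee_rot: [-0.0, 0.213, 0.977, 0.001]
wrist_force: [0.5, 10.3, 11.8]
grip_width: 0.0157
grip_force: 30.0
```

```bash
python3 -c "from h import *;arc()"
```

```text
t 8.03 p [ 0.5648 -0.0561  0.1571] lean 0.14 z.Yt deg 0.04 x.Yt 1.0 q [-0.21  0.5   1.58  0.    1.06 -1.35] w 0.0157 gf 30.0 F [ 0.5 10.3 11.8]
theta 43.86 target [ 0.5639 -0.0569  0.1571] err mm X,Z,Y [-1.2 -0.   0.5] tool units [ 0.01  -0.023  0.001]
```

Request:
servo_tool --moves '[[[1, 0, 0], [0.01, 0.22, 0.12], 255], [[1, 0, 0], [0, 0.21, 0.14], 255], [[1, 0, 0], [0, 0.21, 0.145], 255], [[1, 0, 0], [0, 0.21, 0.145], 255], [[1, 0, 0], [0, 0.21, 0.145], 255], [[1, 0, 0], [0, 0.21, 0.145], 255], [[0, 0, 0], [0, 0, 0], 255], [[0, 0, 0], [0, 0, 0], 255]]'

```text
t: 9.02
tcp_pos: [0.5863, -0.0072, 0.1046]
ee_rot: [-0.045, 0.208, 0.956, -0.203]
wrist_force: [-0.4, 1.6, -1.6]
grip_width: 0.0152
grip_force: 30.0
```

```bash
python3 -c "from h import *;arc()"
```

```text
t 9.03 p [ 0.5863 -0.0072  0.1046] lean -23.96 z.Yt deg 0.07 x.Yt 1.0 q [ 0.09  0.7   1.42 -0.38  1.26 -0.89] w 0.0152 gf 30.0 F [-0.4  1.6 -1.6]
theta 67.96 target [ 0.5866 -0.0076  0.1036] err mm X,Z,Y [-0.2 -1.  -0.4] tool units [-0.008  0.004  0.02 ]
```

Request:
servo_tool --moves '[[[1, 0, 0], [0, 0.21, 0.145], 255], [[1, 0, 0], [0, 0.21, 0.145], 255], [[1, 0, 0], [0, 0.21, 0.145], 255], [[0.8, 0, 0], [0, 0.17, 0.12], 255], [[0.5, 0, 0], [0, 0.105, 0.075], 255], [[0.5, 0, 0], [0, 0.105, 0.075], 255], [[0, 0, 0], [0, 0, 0], 255], [[0, 0, 0], [0, 0, 0], 255]]'

```text
t: 10.02
tcp_pos: [0.5963, 0.0147, 0.0491]
ee_rot: [-0.079, 0.198, 0.908, -0.36]
wrist_force: [-0.9, -1.0, -4.4]
grip_width: 0.0155
grip_force: 30.0
```

```bash
python3 -c "from h import *;arc()"
```

```text
t 10.03 p [0.5963 0.0147 0.0491] lean -43.19 z.Yt deg -0.02 x.Yt 1.0 q [ 0.23  0.93  1.26 -0.57  1.49 -0.7 ] w 0.0155 gf 30.0 F [-0.9 -1.  -4.4]
theta 87.19 target [0.5968 0.0148 0.0478] err mm X,Z,Y [ 0.3 -1.2 -0.5] tool units [-0.009  0.021  0.014]
```

Request:
servo_tool --moves '[[[0.35, 0, 0], [0, 0.085, 0.06], 255], [[0.35, 0, 0], [0, 0.085, 0.06], 255], [[0, 0, 0], [0, 0.01, 0.01], 255], [[0, 0, 0], [0, 0, 0], 255]]'

```text
t: 10.52
tcp_pos: [0.5976, 0.0169, 0.0386]
ee_rot: [-0.083, 0.196, 0.899, -0.383]
wrist_force: [-0.1, -0.2, 10.6]
grip_width: 0.0156
grip_force: 30.0
```

```bash
python3 -c "from h import *;arc()"
```

```text
t 10.53 p [0.5976 0.0169 0.0386] lean -46.13 z.Yt deg -0.11 x.Yt 1.0 q [ 0.25  0.97  1.23 -0.6   1.52 -0.68] w 0.0156 gf 30.0 F [-0.1 -0.2 10.6]
theta 90.13 target [0.5977 0.0167 0.0387] err mm X,Z,Y [-0.2  0.1 -0.2] tool units [-0.004 -0.004  0.001]
```

Request:
servo_tool --moves '[[[0, 0, 0], [0, 0, 0], 175], [[0, 0, 0], [0, 0, 0], 175], [[0, 0, 0], [0, 0, 0], 175], [[0, 0, 0], [0, 0, -0.2], 175], [[0, 0, 0], [0, 0, -0.4], 175], [[0, 0, 0], [0, 0, -0.8], 175], [[0, 0, 0], [0, 0, -1], 175], [[0, 0, 0], [0, 0, -1], 175], [[0, 0, 0], [0, 0, 0], 175]]'

```text
t: 11.65
tcp_pos: [0.6499, 0.1312, 0.1587]
ee_rot: [-0.08, 0.196, 0.9, -0.38]
wrist_force: [-0.3, -0.3, -0.1]
grip_width: 0.0284
grip_force: 0.0
```

```bash
python3 - <<'E'
from h import *
s,p,M=rep()
T,_,w=cloud('top');S,_,w2=cloud('side');np.savez('top2',img=T,w=w);np.savez('side2',img=S,w=w2)
cv2.imwrite('pics/b.png',np.hstack([cv2.resize(T[120:270,260:400],(400,429)),cv2.resize(S[170:310,190:320],(400,429))]))
hsv=cv2.cvtColor(T,cv2.COLOR_BGR2HSV)
E
```

```text
t 11.65 p [0.6499 0.1312 0.1587] lean -45.75 z.Yt deg -0.32 x.Yt 1.0 q [ 0.36  0.94  0.89 -0.56  1.88 -0.79] w 0.0284 gf 0.0 F [-0.3 -0.3 -0.1]
```

View pics/b.png

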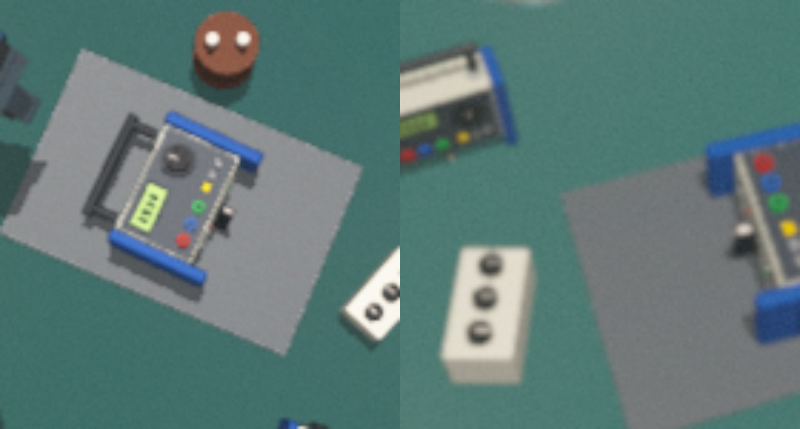

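The tester lies flat on its back, with the wing knob's white mark up at the underside (crop 225,215). Next I measure its pose and the wing.

```bash
python3 - <<'E'
from h import *
T=np.load('top2.npz');img=T['img'];w=T['w']
hsv=cv2.cvtColor(img,cv2.COLOR_BGR2HSV)
roi=np.zeros(img.shape[:2],bool);roi[155:222,295:355]=1
m=roi&(hsv[...,0]>105)&(hsv[...,0]<130)&(hsv[...,1]>150)&(w[...,2]>.06)
r=cv2.minAreaRect(w[m][:,:2].astype(np.float32));print('guards',r,np.median(w[m][:,2]))
def loc(P): d=P-EE; return np.stack([d@Xt,d@Yt,d[...,2]],-1)*1e3
L=loc(w[m]);print('guard Z range',np.percentile(L,[1,99],axis=0).round(1))
for s in(1,-1):
    g=L[L[:,1]*s>70];print('guard',s,np.percentile(g,[3,97],axis=0).round(1))
for n in('top2','side2'):
    T=np.load(n+'.npz');L=loc(T['w']);img=T['img']
    k=(L[...,0]>-5)&(L[...,0]<21)&(np.abs(L[...,1])<45)&(L[...,2]>20)&(L[...,2]<90)
    print(n,k.sum())
    for i,j in np.argwhere(k)[::max(1,k.sum()//25)]: print(i,j,L[i,j].round(1),img[i,j])
E
```

```text
guards ((0.550014317035675, -0.08475649356842041), (0.1318000704050064, 0.18816637992858887), 65.30329895019531) 0.07459943976712147
guard Z range [[  2.7 -92.6  61.1]
 [131.7  94.5  78.6]]
guard 1 [[  5.3  80.7  62.5]
 [128.1  94.5  77.6]]
guard -1 [[  5.7 -91.9  62.7]
 [129.1 -77.9  77.3]]
top2 34
192 337 [20.7 -8.1 64.5] [80 80 81]
192 338 [17.3 -9.2 67.4] [131 137 143]
192 339 [ 14.  -12.2  58.6] [145 149 156]
193 337 [19.1 -4.4 66.3] [67 65 66]
193 338 [15.8 -7.1 59.6] [157 165 173]
193 339 [12.4 -7.9 64.5] [206 217 226]
193 340 [ 9.  -9.2 66.3] [191 198 214]
193 341 [  5.7 -11.4  62.8] [140 143 148]
194 336 [20.9 -0.8 57. ] [68 68 67]
194 337 [17.5 -1.4 63.6] [51 51 50]
194 338 [14.2 -3.2 62.6] [100 105 111]
194 339 [10.8 -4.5 64.5] [149 156 164]
194 340 [ 7.4 -5.9 65.9] [164 172 184]
194 341 [ 4.1 -8.  62.6] [139 144 150]
195 336 [19.4  1.6 50.2] [53 50 51]
195 337 [16.   1.2 58.2] [41 39 39]
195 338 [12.6  0.7 66. ] [42 41 39]
195 339 [ 9.2  0.2 73.3] [59 58 60]
195 340 [ 5.8 -3.4 60. ] [85 88 90]
196 336 [17.9  3.3 38.6] [43 45 38]
196 337 [14.4  3.6 51.7] [39 34 32]
196 338
[... 1062 characters left out ...]
]
247 303 [ 16.  -10.3  55. ] [61 64 63]
248 298 [ 2.5 -5.7 48.9] [90 90 89]
248 300 [  7.2 -10.5  54. ] [52 47 44]
248 302 [ 13.  -10.4  51.4] [42 42 36]
248 304 [19.2 -8.9 46.4] [49 49 43]
249 299 [ 4.5 -9.  47.9] [60 57 54]
249 301 [  9.7 -11.6  49.4] [45 43 40]
249 303 [17.1 -5.2 36.8] [46 43 40]
250 298 [ 3.  -2.5 33.8] [70 73 64]
250 300 [ 7.9 -6.7 37.8] [45 42 37]
250 302 [13.8 -6.4 34.9] [49 46 42]
250 304 [19.5 -7.2 33.5] [46 48 41]
251 298 [ 3.  -2.1 28. ] [62 59 56]
251 300 [ 8.9 -2.1 25.4] [37 36 31]
251 302 [14.9 -1.7 22.2] [43 41 42]
251 304 [20.3 -4.  23.3] [48 47 41]
252 299 [ 5.9 -1.6 20.6] [52 51 51]
252 301 [11.4 -3.3 20.8] [50 50 44]
253 305 [ 19.7 -16.7  31.9] [78 76 75]
```

Request:
servo_tool --moves '[[[-1, 0, 0], [0, 0, -0.2], 140], [[-1, 0, 0], [0, 0, -0.2], 140], [[-1, 0, 0], [0, 0, -0.2], 140], [[-1, 0, 0], [0, 0, 0], 140], [[-1, 0, 0], [0, 0, 0], 140], [[-1, 0, 0], [0, 0, 0], 140], [[-1, 0, 0], [0, 0, 0], 140], [[-1, 0, 0], [0, 0, 0], 140], [[-1, 0, 0], [0, 0, 0], 140], [[-1, 0, 0], [0, 0, 0], 140]]'

```text
t: 13.0
tcp_pos: [0.6555, 0.1455, 0.1771]
ee_rot: [-0.012, 0.213, 0.976, -0.05]
wrist_force: [-0.2, -0.6, -0.3]
grip_width: 0.0411
grip_force: 0.0
```

Request:
servo_tool --moves '[[[-1, 0, 0], [0, 0, 0], 140], [[-0.4, 0, 0], [0, 0, 0], 140], [[0, 0, 1], [0, 0, 0], 140], [[0, 0, 1], [0, 0, 0], 140], [[0, 0, 1], [0, 0, 0], 140], [[0, 0, 1], [0, 0, 0], 140], [[0, 0, 1], [0, 0, 0], 140], [[0, 0, 1], [0, 0, 0], 140], [[0, 0, 1], [0, 0, 0], 140], [[0, 0, 1], [0, 0, 0], 140]]'

```text
t: 14.25
tcp_pos: [0.6559, 0.1462, 0.1774]
ee_rot: [-0.0, 0.475, 0.88, -0.004]
wrist_force: [0.2, -0.4, 0.4]
grip_width: 0.0412
grip_force: 0.0
```

Request:
servo_tool --moves '[[[0, 0, 1], [0, 0, 0], 140], [[0, 0, 1], [0, 0, 0], 140], [[0, 0, 1], [0, 0, 0], 140], [[0, 0, 1], [0, 0, 0], 140], [[0, 0, 1], [0, 0, 0], 140], [[0, 0, 1], [0, 0, 0], 140], [[0, 0, 1], [0, 0, 0], 140], [[0, 0, 1], [0, 0, 0], 140], [[0, 0, 1], [0, 0, 0], 140], [[0, 0, 1], [0, 0, 0], 140]]'

```text
t: 15.5
tcp_pos: [0.6559, 0.1462, 0.1774]
ee_rot: [0.001, 0.747, 0.665, -0.004]
wrist_force: [0.5, 0.5, 0.1]
grip_width: 0.041
grip_force: 0.0
```

Request:
servo_tool --moves '[[[0, 0, 1], [0, 0, 0], 140], [[0, 0, 1], [0, 0, 0], 140], [[0, 0, 1], [0, 0, 0], 140], [[0, 0, 1], [0, 0, 0], 140], [[0, 0, 0.5], [0, 0, 0], 140], [[1, 0, 0], [0, 0, 0], 140], [[1, 0, 0], [0, 0, 0], 140], [[1, 0, 0], [0, 0, 0], 140], [[1, 0, 0], [0, 0, 0], 140], [[0, 0, 0], [0, 0, 0], 140]]'

```text
t: 16.75
tcp_pos: [0.6568, 0.1458, 0.177]
ee_rot: [-0.115, 0.834, 0.535, -0.079]
wrist_force: [0.1, 0.2, -0.2]
grip_width: 0.041
grip_force: 0.0
```

```bash
cat >> h.py <<'E'
KX=EE+.002*Xt+.001*Yt+.036*Zt   # knob axis at the X plane used for the pads
def knob(phi,r,dx=0):
    s,p,M=rep(); f=np.radians(phi)
    z=Yt*np.sin(f)-Zt*np.cos(f); des=np.column_stack([Xt,np.cross(z,Xt),z]); t=KX+dx*Xt-z*r
    print('turn units',(np.degrees(R.from_matrix(M.T@des).as_rotvec())/4).round(3),'delta',(M.T@(t-p)/.05).round(3),'world err mm XYZ',(1e3*np.array([(t-p)@Xt,(t-p)@Yt,(t-p)[2]])).round(1))
E
python3 -c "from h import *;knob(17,.11)"
```

```text
t 16.75 p [0.6568 0.1458 0.177 ] lean -0.47 z.Yt deg 16.05 x.Yt 0.0008 q [0.07 0.73 1.07 0.13 1.59 0.48] w 0.041 gf 0.0 F [ 0.1  0.2 -0.2]
turn units [ 0.237  0.112 -0.021] delta [-6.376  0.791  0.506] world err mm XYZ [-319.   -31.3  -32.7]
```

Request:
servo_tool --moves '[[[0.2, 0.1, 0], [-0.8, 0.1, 0], 140], [[0, 0, 0], [-0.8, 0.1, 0], 140], [[0, 0, 0], [-0.8, 0.1, 0], 140], [[0, 0, 0], [-0.8, 0.1, 0], 140], [[0, 0, 0], [-0.8, 0.1, 0], 140], [[0, 0, 0], [-0.8, 0.1, 0.1], 140], [[0, 0, 0], [-0.8, 0.1, 0.2], 140], [[0, 0, 0], [-0.8, 0.1, 0.2], 140], [[0, 0, 0], [0, 0, 0], 140]]'

```text
t: 17.88
tcp_pos: [0.5498, -0.1592, 0.1426]
ee_rot: [-0.123, 0.833, 0.533, -0.079]
wrist_force: [-0.2, 0.4, 0.6]
grip_width: 0.0412
grip_force: 0.0
```

```bash
python3 - <<'E'
from h import *
knob(17,.037)
img,d,w=cloud('wrist');np.savez('w2',img=img,w=w)
S,_,w2=cloud('side')
cv2.imwrite('pics/w2.png',np.hstack([cv2.resize(img,(480,300)),cv2.resize(S[210:300,240:340],(320,300))]))
E
```

```text
t 17.88 p [ 0.5498 -0.1592  0.1426] lean -0.05 z.Yt deg 16.8 x.Yt -0.0025 q [-0.39  0.66  1.34  0.01  1.43  0.04] w 0.0412 gf 0.0 F [-0.2  0.4  0.6]
turn units [ 0.051  0.012 -0.041] delta [0.056 0.011 1.419] world err mm XYZ [  2.7  20.  -68.1]
```

View pics/w2.png

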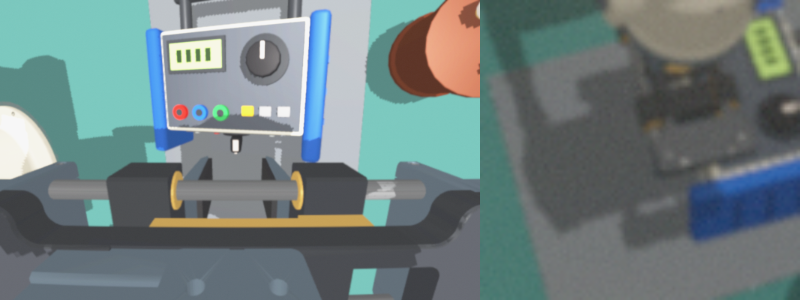

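The wing's white tip (236,145) lies midway between the fingers (about columns 190 and 285). Descending, then gripping.

Request:
servo_tool --moves '[[[0, 0, 0], [0.05, 0.01, 0.4], 140], [[0, 0, 0], [0, 0, 0.4], 140], [[0, 0, 0], [0, 0, 0.35], 140], [[0, 0, 0], [0, 0, 0.27], 140], [[0, 0, 0], [0, 0, 0], 140], [[0, 0, 0], [0, 0, 0], 255], [[0, 0, 0], [0, 0, 0], 255], [[0, 0, 0], [0, 0, 0], 255], [[0, 0, 0], [0, 0, 0], 255], [[0, 0, 0], [0, 0, 0], 255]]'

```text
t: 19.23
tcp_pos: [0.534, -0.1467, 0.0754]
ee_rot: [-0.123, 0.833, 0.534, -0.079]
wrist_force: [-0.8, 1.5, 5.8]
grip_width: 0.0117
grip_force: 30.0
```

```bash
python3 - <<'E'
from h import *
knob(17,.037)
s,p,M=tool()
D=R.from_rotvec(Xt*np.radians(4)).as_matrix()
print((M.T@((D@(p-KX)+KX)-p)/.05).round(4))
E
```

```text
t 19.23 p [ 0.534  -0.1467  0.0754] lean -0.0 z.Yt deg 16.8 x.Yt -0.0006 q [-0.38  0.72  1.44  0.01  1.27  0.04] w 0.0117 gf 30.0 F [-0.8  1.5  5.8]
turn units [ 0.05   0.001 -0.009] delta [-0.04  -0.004  0.02 ] world err mm XYZ [-2.   0.5 -0.9]
[0.     0.053  0.0023]
```

Request:
servo_tool --moves '[[[1, 0, 0], [0, 0.053, 0.002], 255], [[1, 0, 0], [0, 0.053, 0.002], 255], [[1, 0, 0], [0, 0.053, 0.002], 255], [[1, 0, 0], [0, 0.053, 0.002], 255], [[1, 0, 0], [0, 0.053, 0.002], 255], [[1, 0, 0], [0, 0.053, 0.002], 255], [[1, 0, 0], [0, 0.053, 0.002], 255], [[0, 0, 0], [0, 0, 0], 255]]'

```text
t: 20.23
tcp_pos: [0.5483, -0.1533, 0.0654]
ee_rot: [-0.322, 0.778, 0.499, -0.206]
wrist_force: [-2.1, 0.7, 7.2]
grip_width: 0.0113
grip_force: 30.2
```

```bash
python3 - <<'E'
from h import *
knob(45,.037)
E
```

```text
t 20.23 p [ 0.5483 -0.1533  0.0654] lean 0.03 z.Yt deg 44.97 x.Yt -0.0007 q [-0.39  1.01  1.01  0.03  1.91  0.04] w 0.0113 gf 30.2 F [-2.1  0.7  7.2]
turn units [ 0.008 -0.006 -0.009] delta [-0.039 -0.011  0.014] world err mm XYZ [-1.9  0.9 -0.1]
```

Request:
servo_tool --moves '[[[0, 0, 0], [0, 0, 0], 175], [[0, 0, 0], [0, 0, 0], 175], [[0, 0, 0], [0, 0, -0.3], 175], [[0, 0, 0], [0, 0, -0.5], 175], [[0, 0, 0], [0, 0, -0.6], 175], [[-1, 0, 0], [0, 0, 0], 255], [[-1, 0, 0], [0, 0, 0], 255], [[-1, 0, 0], [0, 0, 0], 255], [[-1, 0, 0], [0, 0, 0], 255], [[-1, 0, 0], [0, 0, 0], 255]]'

```text
t: 21.48
tcp_pos: [0.5933, -0.1739, 0.1154]
ee_rot: [-0.179, 0.822, 0.527, -0.115]
wrist_force: [-0.6, 0.4, -0.7]
grip_width: 0.0002
grip_force: 0.0
```

Request:
servo_tool --moves '[[[-1, 0, 0], [0, 0, 0], 255], [[-1, 0, 0], [0, 0, 0], 255], [[-1, 0, 0], [0, 0, 0], 255], [[-1, 0, 0], [0, 0, 0], 255], [[-1, 0, 0], [0, 0, 0], 255], [[-1, 0, 0], [0, 0, 0], 255], [[-0.25, 0, 0], [0, 0, 0], 255], [[0, 0, 0], [0, 0, 0], 255]]'

```text
t: 22.48
tcp_pos: [0.5932, -0.1739, 0.1154]
ee_rot: [0.001, 0.842, 0.54, 0.001]
wrist_force: [-0.3, 0.3, 0.4]
grip_width: 0.0007
grip_force: 0.0
```

```bash
python3 - <<'E'
from h import *
print('to start of press');KX=KX-.023*Yt
import h;h.KX=KX
knob(0,.062)
T,_,w=cloud('top');L=(w-EE);L=np.stack([L@Xt,L@Yt,L[...,2]],-1)*1e3
S,_,w2=cloud('side')
cv2.imwrite('pics/c.png',np.hstack([cv2.resize(T[160:230,290:370],(400,350)),cv2.resize(S[210:280,270:350],(400,350))]))
E
```

```text
to start of press
t 22.48 p [ 0.5932 -0.1739  0.1154] lean -0.02 z.Yt deg -0.17 x.Yt -0.0005 q [-0.38  0.61  1.49 -0.    1.04  0.05] w 0.0007 gf 0.0 F [-0.3  0.3  0.4]
turn units [ 0.042  0.004 -0.007] delta [-0.04  -1.069  0.284] world err mm XYZ [ -2.   53.4 -14.3]
```

View pics/c.png

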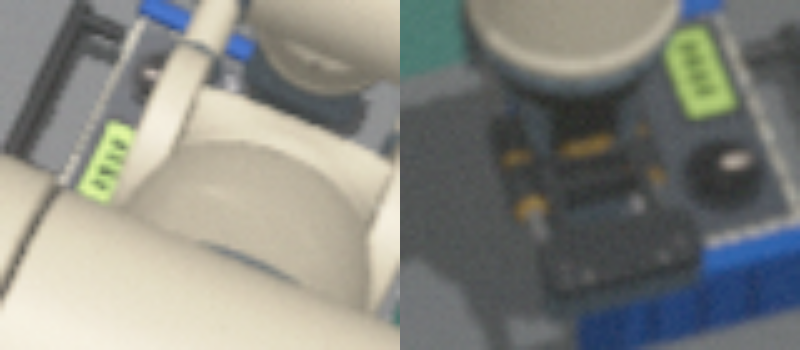

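The arm hides the wing in both views, so I continue by geometry: move over the white end and press down gently.

Request:
servo_tool --moves '[[[0, 0, 0], [-0.04, -0.54, 0], 255], [[0, 0, 0], [0, -0.53, 0], 255], [[0, 0, 0], [0, 0, 0.28], 255], [[0, 0, 0], [0, 0, 0.15], 255], [[0, 0, 0], [0, 0, 0.15], 255], [[0, 0, 0], [0, 0, 0.1], 255], [[0, 0, 0], [0, 0, 0.1], 255], [[0, 0, 0], [0, 0, 0.1], 255], [[0, 0, 0], [0, 0, 0], 255]]'

```text
t: 23.7
tcp_pos: [0.5444, -0.1537, 0.0708]
ee_rot: [0.002, 0.842, 0.54, 0.001]
wrist_force: [0.5, -0.4, 1.0]
grip_width: 0.0004
grip_force: 0.4
```

```bash
python3 - <<'E'
from h import *
import h;h.KX=KX-.023*Yt
knob(0,.024)
E
```

```text
t 23.7 p [ 0.5444 -0.1537  0.0708] lean -0.02 z.Yt deg -0.22 x.Yt -0.0006 q [-0.38  0.62  1.66 -0.    0.86  0.05] w 0.0004 gf 0.4 F [ 0.5 -0.4  1. ]
turn units [ 0.055  0.004 -0.008] delta [-0.    -0.012  0.155] world err mm XYZ [-0.   0.6 -7.7]
```

Request:
servo_tool --moves '[[[0, 0, 0], [0, 0, 0.06], 255], [[0, 0, 0], [0, 0, 0.05], 255], [[0, 0, 0], [0, 0, 0.04], 255], [[0, 0, 0], [0, 0, 0], 255], [[0, 0, 0], [0, 0, 0], 255]]'

```text
t: 24.32
tcp_pos: [0.544, -0.1535, 0.064]
ee_rot: [0.002, 0.842, 0.54, 0.001]
wrist_force: [-1.0, -0.7, 12.8]
grip_width: 0.0004
grip_force: 6.3
```

Request:
servo_tool --moves '[[[0, 0, 0], [0, 0, 0.02], 255], [[0, 0, 0], [0, 0, 0], 255]]'

```text
t: 24.58
tcp_pos: [0.5441, -0.1535, 0.0636]
ee_rot: [0.002, 0.842, 0.54, 0.001]
wrist_force: [-4.1, 0.7, 26.3]
grip_width: 0.0003
grip_force: 13.0
```

Request:
servo_tool --moves '[[[0, 0, 0], [0, 0, -0.5], 255], [[0, 0, 0], [0, 0, -1], 255], [[0, 0, 0], [0, 0, -1], 255], [[0, 0, -1], [0.6, 0, 0], 175], [[0, 0, -1], [0.6, 0, 0], 175], [[0, 0, -1], [0.6, 0, 0], 175], [[0, 0, -1], [0.6, 0, 0], 175], [[0, 0, -1], [0.6, 0, 0], 175], [[0, 0, -1], [0.6, 0, 0], 175], [[0, 0, -1], [0.6, 0, 0], 175]]'

```text
t: 25.82
tcp_pos: [0.5886, 0.0507, 0.1868]
ee_rot: [0.001, 0.685, 0.728, -0.0]
wrist_force: [0.4, 0.3, 0.0]
grip_width: 0.0283
grip_force: 0.0
```

Request:
servo_tool --moves '[[[0, 0, -1], [0.4, 0.4, 0], 175], [[0, 0, -1], [0.4, 0.4, 0], 175], [[0, 0, -1], [0, 0, 0], 175], [[0, 0, -1], [0, 0, 0], 175], [[0, 0, -1], [0, 0, 0], 175], [[0, 0, -1], [0, 0, 0], 175], [[0, 0, -1], [0, 0, 0], 175], [[0, 0, -1], [0, 0, 0], 175], [[0, 0, -1], [0, 0, 0], 175], [[0, 0, -1], [0, 0, 0], 175]]'

```text
t: 27.08
tcp_pos: [0.6246, 0.0932, 0.1868]
ee_rot: [0.001, 0.395, 0.919, -0.001]
wrist_force: [-0.4, 0.2, 0.0]
grip_width: 0.0282
grip_force: 0.0
```

```bash
python3 - <<'E'
from h import *
rep()
T,_,w=cloud('top');S,_,w2=cloud('side');np.savez('top3',img=T,w=w);np.savez('side3',img=S,w=w2)
cv2.imwrite('pics/d.png',np.hstack([cv2.resize(T[150:230,280:380],(400,320)),cv2.resize(S[190:270,270:370],(400,320))]))
hsv=cv2.cvtColor(T,cv2.COLOR_BGR2HSV)
roi=np.zeros(T.shape[:2],bool);roi[150:225,290:360]=1
for name,T_,w_,roi in(('top',T,w,(150,225,290,360)),('side',S,w2,(190,290,280,370))):
    hsv=cv2.cvtColor(T_,cv2.COLOR_BGR2HSV);r=np.zeros(T_.shape[:2],bool);r[roi[0]:roi[1],roi[2]:roi[3]]=1
    m=r&(hsv[...,0]>105)&(hsv[...,0]<130)&(hsv[...,1]>150)&(w_[...,2]>.065)&(w_[...,2]<.085)
    print(name,m.sum(),cv2.minAreaRect(w_[m][:,:2].astype(np.float32)))
    d=w_-EE;L=np.stack([d@Xt,d@Yt,d[...,2]],-1)*1e3
    h=r&(L[...,0]>160)&(L[...,0]<195)&(abs(L[...,1])<85)&(L[...,2]>25)&(L[...,2]<60)
    if h.sum()>5: print('bar',h.sum(),cv2.minAreaRect(L[h][:,:2].astype(np.float32)),np.percentile(L[h][:,2],90))
    k=r&(L[...,0]>-5)&(L[...,0]<18)&(abs(L[...,1])<45)&(L[...,2]>20)&(L[...,2]<90)
    print('wing',k.sum(),np.percentile(L[k],[3,50,97],axis=0).round(1) if k.sum() else '')
E
```

```text
t 27.07 p [0.6246 0.0932 0.1868] lean -0.06 z.Yt deg -0.12 x.Yt 0.9279 q [ 0.05  0.55  1.38 -0.    1.21 -0.7 ] w 0.0282 gf 0.0 F [-0.4  0.2  0. ]
top 273 ((0.5502658486366272, -0.08372948318719864), (0.13234110176563263, 0.18703331053256989), 64.73333740234375)
bar 177 ((174.9088134765625, -0.38784027099609375), (28.028865814208984, 147.150146484375), 0.45016971230506897) 47.415766814725295
wing 62 [[  4.2 -28.7  35.4]
 [ 10.9  -1.5  41.6]
 [ 17.7  28.   47.3]]
side 480 ((0.5532804727554321, -0.08281578123569489), (0.13538208603858948, 0.1921936720609665), 65.14253234863281)
bar 268 ((173.6147003173828, -0.301727294921875), (26.137231826782227, 151.65008544921875), 0.05028749629855156) 44.68404896885709
wing 114 [[  2.5 -29.5  34.2]
 [  9.8  -3.8  40.8]
 [ 17.8  27.5  44.2]]
```

View pics/d.png

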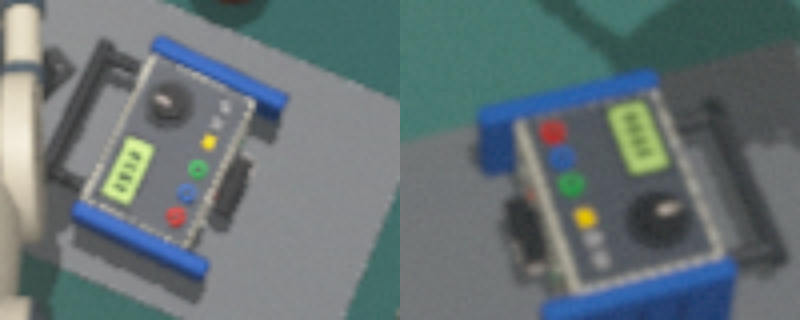

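The wing now lies along the tester's y (it spans Y = -29 to +28 mm), so it is locked, and the tester has not moved. Regrasping the bar.

Request:
servo_tool --moves '[[[0, 0, -1], [0, 0, 0], 175], [[0, 0, -1], [0, 0, 0], 175], [[0, 0, -1], [0, 0, 0], 175], [[0, 0, -1], [0, 0, 0], 175], [[0, 0, -1], [0, 0, 0], 175], [[0, 0, -0.5], [0, 0.3, 0], 175], [[1, 0, 0], [0, 0.3, 0], 175], [[1, 0, 0], [0, 0, 0], 175], [[1, 0, 0], [0, 0, 0], 175], [[1, 0, 0], [0, 0, 0], 175]]'

```text
t: 28.42
tcp_pos: [0.6385, 0.1212, 0.1872]
ee_rot: [-0.028, 0.212, 0.967, -0.138]
wrist_force: [0.3, 0.3, -1.1]
grip_width: 0.0284
grip_force: 0.0
```

Request:
servo_tool --moves '[[[1, 0, 0], [0, 0, 0], 175], [[1, 0, 0], [0, 0, 0], 175], [[1, 0, 0], [0, 0, 0], 175], [[1, 0, 0], [0, 0, 0], 175], [[1, 0, 0], [0, 0, 0], 175], [[1, 0, 0], [0, 0, 0], 175], [[1, 0, 0], [0, 0, 0], 175], [[0.4, 0, 0], [0, 0, 0], 175], [[0, 0, 0], [0, 0, 0], 175]]'

```text
t: 29.55
tcp_pos: [0.6382, 0.1208, 0.1867]
ee_rot: [-0.081, 0.198, 0.9, -0.379]
wrist_force: [-0.7, -0.2, 0.4]
grip_width: 0.0286
grip_force: 0.0
```

```bash
python3 - <<'E'
from h import *
rep(np.array([.5976,.0169,.0386]))
E
```

```text
t 29.55 p [0.6382 0.1208 0.1867] lean -45.6 z.Yt deg -0.13 x.Yt 1.0 q [ 0.36  0.89  0.93 -0.56  1.89 -0.8 ] w 0.0286 gf 0.0 F [-0.7 -0.2  0.4]
delta tool units [-0.118  0.558  3.664]
```

Request:
servo_tool --moves '[[[0, 0, 0], [-0.1, 0.56, 0], 175], [[0, 0, 0], [0, 0, 0.8], 175], [[0, 0, 0], [0, 0, 0.8], 175], [[0, 0, 0], [0, 0, 0.8], 175], [[0, 0, 0], [0, 0, 0.6], 175], [[0, 0, 0], [0, 0, 0.4], 175], [[0, 0, 0], [0, 0, 0.26], 175], [[0, 0, 0], [0, 0, 0], 175], [[0, 0, 0], [0, 0, 0], 175]]'

```text
t: 30.68
tcp_pos: [0.5975, 0.0173, 0.04]
ee_rot: [-0.081, 0.198, 0.901, -0.379]
wrist_force: [-0.1, 0.4, -0.7]
grip_width: 0.0286
grip_force: 0.0
```

```bash
python3 - <<'E'
from h import *
rep(np.array([.5976,.0169,.0386]))
E
```

```text
t 30.68 p [0.5975 0.0173 0.04  ] lean -45.55 z.Yt deg -0.17 x.Yt 1.0 q [ 0.24  0.97  1.24 -0.6   1.52 -0.68] w 0.0286 gf 0.0 F [-0.1  0.4 -0.7]
delta tool units [-0.006  0.015  0.024]
```

Request:
servo_tool --moves '[[[0, 0, 0], [0, 0.01, 0.01], 255], [[0, 0, 0], [0, 0, 0], 255], [[0, 0, 0], [0, 0, 0], 255], [[0, 0, 0], [0, 0, 0], 255], [[0, 0, 0], [0, 0, 0], 255]]'

```text
t: 31.3
tcp_pos: [0.5971, 0.0171, 0.0391]
ee_rot: [-0.081, 0.198, 0.9, -0.379]
wrist_force: [-0.3, 1.1, 5.7]
grip_width: 0.0153
grip_force: 30.0
```

```bash
python3 - <<'E'
from h import *
s,p,M=rep()
E=p-.179*Xt-.036*Zt; print('E',E.round(4),'EE',EE.round(4))
D=R.from_rotvec(-Yt*np.radians(4)).as_matrix()
print('old axes',(M.T@((D@(p-E)+E)-p)/.05).round(4))
E
```

```text
t 31.3 p [0.5971 0.0171 0.0391] lean -45.61 z.Yt deg -0.16 x.Yt 1.0 q [ 0.24  0.97  1.24 -0.6   1.51 -0.68] w 0.0153 gf 30.0 F [-0.3  1.1  5.7]
E [ 0.5225 -0.1456  0.0031] EE [ 0.523  -0.1461  0.0031]
old axes [-0.001  -0.2184 -0.1314]
```

Request:
servo_tool --moves '[[[-0.5, 0, 0], [0, -0.109, -0.066], 255], [[-1, 0, 0], [0, -0.218, -0.131], 255], [[-1, 0, 0], [0, -0.218, -0.131], 255], [[-1, 0, 0], [0, -0.218, -0.131], 255], [[-1, 0, 0], [0, -0.218, -0.131], 255], [[-1, 0, 0], [0, -0.218, -0.131], 255], [[-1, 0, 0], [0, -0.218, -0.131], 255], [[0, 0, 0], [0, 0, 0], 255], [[0, 0, 0], [0, 0, 0], 255]]'

```text
t: 32.42
tcp_pos: [0.5829, -0.0137, 0.1134]
ee_rot: [-0.034, 0.211, 0.963, -0.167]
wrist_force: [2.2, 1.1, -0.4]
grip_width: 0.0156
grip_force: 30.0
```

```bash
cat >> h.py <<'E'
PB=np.array([.5971,.0171,.0391]); EB=PB-.179*Xt-.036*Zt
E
python3 -c "from h import *;arc(-45.6,PB,EB)"
```

```text
t 32.42 p [ 0.5829 -0.0137  0.1134] lean -19.62 z.Yt deg -0.23 x.Yt 1.0 q [ 0.05  0.66  1.46 -0.33  1.2  -0.95] w 0.0156 gf 30.0 F [ 2.2  1.1 -0.4]
theta -25.98 target [ 0.583  -0.0137  0.1139] err mm X,Z,Y [ 0.1  0.4 -0.1] tool units [-0.002 -0.002 -0.009]
```

Request:
servo_tool --moves '[[[-1, 0, 0], [0, -0.218, -0.134], 255], [[-1, 0, 0], [0, -0.218, -0.132], 255], [[-1, 0, 0], [0, -0.218, -0.132], 255], [[-1, 0, 0], [0, -0.218, -0.132], 255], [[-1, 0, 0], [0, -0.218, -0.132], 255], [[-1, 0, 0], [0, -0.218, -0.132], 255], [[0, 0, 0], [0, 0, 0], 255], [[0, 0, 0], [0, 0, 0], 255]]'

```text
t: 33.42
tcp_pos: [0.5585, -0.0655, 0.1626]
ee_rot: [0.009, 0.213, 0.976, 0.037]
wrist_force: [1.1, 1.3, 1.1]
grip_width: 0.0153
grip_force: 30.0
```

```bash
python3 -c "from h import *;arc(-45.6,PB,EB)"
```

```text
t 33.42 p [ 0.5585 -0.0655  0.1626] lean 4.32 z.Yt deg -0.16 x.Yt 1.0 q [-0.27  0.48  1.61  0.09  1.04 -1.45] w 0.0153 gf 30.0 F [1.1 1.3 1.1]
theta -49.92 target [ 0.559  -0.0659  0.1632] err mm X,Z,Y [-0.1  0.6 -0.7] tool units [-0.014 -0.001 -0.012]
```

Request:
servo_tool --moves '[[[-1, 0, 0], [-0.01, -0.218, -0.138], 255], [[-1, 0, 0], [0, -0.218, -0.132], 255], [[-1, 0, 0], [0, -0.218, -0.132], 255], [[-1, 0, 0], [0, -0.218, -0.132], 255], [[-1, 0, 0], [0, -0.218, -0.132], 255], [[-1, 0, 0], [0, -0.218, -0.132], 255], [[-1, 0, 0], [0, -0.218, -0.132], 255], [[-1, 0, 0], [0, -0.218, -0.132], 255], [[0, 0, 0], [0, 0, 0], 255], [[0, 0, 0], [0, 0, 0], 255]]'

```text
t: 34.67
tcp_pos: [0.5177, -0.1549, 0.1852]
ee_rot: [0.067, 0.202, 0.928, 0.305]
wrist_force: [0.0, -0.9, 6.5]
grip_width: 0.0154
grip_force: 30.0
```

```bash
python3 -c "from h import *;arc(-45.6,PB,EB)"
```

```text
t 34.67 p [ 0.5177 -0.1549  0.1852] lean 36.36 z.Yt deg -0.05 x.Yt 1.0 q [-0.76  0.53  1.66  0.63  1.26 -2.2 ] w 0.0154 gf 30.0 F [ 0.  -0.9  6.5]
theta -81.96 target [ 0.518  -0.1552  0.1854] err mm X,Z,Y [-0.2  0.2 -0.4] tool units [-0.008  0.    -0.005]
```

Request:
servo_tool --moves '[[[-0.7, 0, 0], [0, -0.153, -0.092], 255], [[-0.5, 0, 0], [0, -0.109, -0.066], 255], [[-0.4, 0, 0], [0, -0.087, -0.053], 255], [[-0.2, 0, 0], [0, -0.043, -0.026], 255], [[-0.2, 0, 0], [0, -0.043, -0.026], 255], [[0, 0, 0], [0, 0, 0], 255], [[0, 0, 0], [0, 0, 0], 255]]'

```text
t: 35.55
tcp_pos: [0.5075, -0.1771, 0.1821]
ee_rot: [0.081, 0.197, 0.905, 0.369]
wrist_force: [1.3, 2.5, 10.7]
grip_width: 0.0156
grip_force: 30.0
```

```bash
python3 - <<'E'
from h import *
arc(-45.6,PB,EB);print(robot.state()['torque'])
T,_,w=cloud('top');d=w-EE;z=w[...,2]
r=np.zeros(z.shape,bool);r[150:240,300:390]=1
hsv=cv2.cvtColor(T,cv2.COLOR_BGR2HSV)
m=r&(hsv[...,0]>105)&(hsv[...,0]<130)&(hsv[...,1]>150)&(z>.125)&(z<.16)
print(m.sum(),'guard top z', np.percentile(z[m],[5,50,95]))
X=d[m]@Xt
if m.sum()>20: print('slope deg',np.degrees(np.polyfit(X,z[m],1)[0]),np.percentile(X,[2,98]))
E
```

```text
t 35.55 p [ 0.5075 -0.1771  0.1821] lean 44.46 z.Yt deg -0.03 x.Yt 1.0 q [-0.87  0.59  1.65  0.71  1.36 -2.33] w 0.0156 gf 30.0 F [ 1.3  2.5 10.7]
theta -90.06 target [ 0.5074 -0.1785  0.1821] err mm X,Z,Y [-1.3 -0.1 -0.4] tool units [-0.009 -0.02  -0.018]
[ 1.16038699 -0.52709554  0.01127916]
53 guard top z [0.13599371 0.14139279 0.14609971]
slope deg 0.3162425162134397 [-0.06585122 -0.00390263]
```

Request:
servo_tool --moves '[[[0, 0, 0], [0, 0, 0], 200], [[0, 0, 0], [0, 0, 0], 160], [[0, 0, 0], [0, 0, 0], 145], [[0, 0, 0], [0, 0, 0], 145], [[0, 0, 0], [0, 0, -0.3], 145], [[0, 0, 0], [0, 0, -0.8], 145], [[0, 0, 0], [0, 0, -1], 145], [[0, 0, 0], [0, 0, -1], 145], [[0, 0, 0], [0, 0, -0.6], 145], [[0, 0, 0], [0, 0, 0], 145]]'

```text
t: 36.85
tcp_pos: [0.4523, -0.2977, 0.3158]
ee_rot: [0.084, 0.198, 0.905, 0.367]
wrist_force: [0.4, 0.2, -0.1]
grip_width: 0.0396
grip_force: 0.0
```

```bash
python3 - <<'E'
from h import *
rep()
T,_,w=cloud('top');S,_,w2=cloud('side')
cv2.imwrite('pics/e.png',np.hstack([cv2.resize(T[120:260,260:420],(400,350)),cv2.resize(S[170:310,190:350],(400,350))]))
z=w[...,2];hsv=cv2.cvtColor(T,cv2.COLOR_BGR2HSV)
r=np.zeros(z.shape,bool);r[150:240,300:390]=1
m=r&(hsv[...,0]>105)&(hsv[...,0]<130)&(hsv[...,1]>150)&(z>.125)&(z<.16)
print(m.sum(),cv2.minAreaRect(w[m][:,:2].astype(np.float32)),np.median(z[m]))
m=r&(z>.17)&(z<.2);print(m.sum(),cv2.minAreaRect(w[m][:,:2].astype(np.float32)),np.median(z[m]))
E
```

```text
t 36.85 p [ 0.4523 -0.2977  0.3158] lean 44.24 z.Yt deg -0.36 x.Yt 1.0 q [-1.06  0.5   1.38  0.61  1.75 -2.24] w 0.0396 gf 0.0 F [ 0.4  0.2 -0.1]
97 ((0.5074663162231445, -0.1777827888727188), (0.06515432894229889, 0.18601882457733154), 65.62036895751953) 0.14019322817817326
202 ((0.5090248584747314, -0.1764354407787323), (0.01581132784485817, 0.1495542824268341), 65.65158081054688) 0.18863343195181426
```

View pics/e.png

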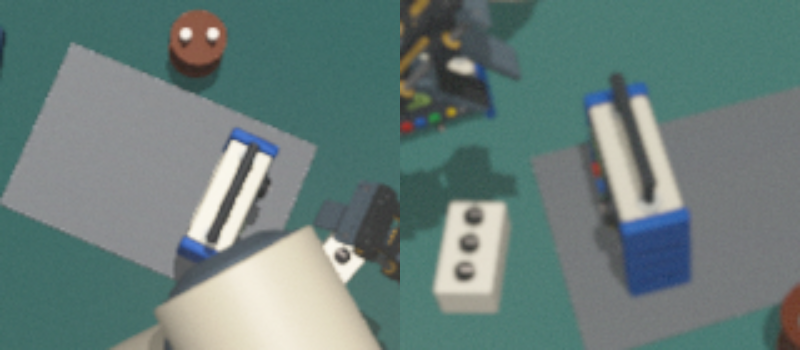

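The tester stands upright within 3 mm of its start, at the same yaw, and the arm is clear of everything. Handing in.

```bash
python3 -c "from workcell import robot;print(robot.hand_in())"
```

```text
the job is handed in; nothing more can be done
None
```

The job is handed in: I laid the tester on its back, turned the wing knob to its stop, and stood the tester back up within about 3 mm of where it started, facing the same way (hand-in returned no verdict).

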